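Eject a cast glass block and hold it in the strain viewer

TASK

Press the spring ejector of the mould all the way in so that the upright glass block is pushed right out onto the apron, and let the ejector spring back. Then grip the block by its two frosted sides only, never touching its polished faces and never tipping it over, and hold it upright in the strain viewer, midway between lamp and lens, with the beam passing squarely through the middle of the polished faces. Finish while still holding it there, clear of the viewer, and leave the other things on the bench where they are.

Things in the scene. Friction and masses are not known exactly. Their poses are not given: they have to be found in the camera images.
- mould: Fixed steel mould on a grey plate. Origin at bench level under the cavity's centre; +x: push-out direction, z up. Housing x -23 to 16, y +-26 mm, 80 mm high, open mouth at x 16; two roof bars (18 mm slot) bar taking the block from above. Base plate x -100 to 115 mm, 70 mm wide, top 8 mm above the bench: the block's floor, inside and on the bare apron past the mouth.
- ejector (a joint): Ejector slide's travel along the mould's +x in m: 0 at rest (out), 0.060 fully pressed (stop). Spring 2 N at first, 7 N fully in, plus light damping; it returns by itself. Its low pusher plate touches only the frosted sides' edges and pushes the block along, to a centre about 59 mm from the mould's origin; the block stays there when the slide springs back.
- ejector_tab (a point): Middle of the rear face (facing the mould's -x) of the ejector's dark upright tab behind the housing; press it towards +x. Tab 36 mm wide (y), 8 mm thick (x), from 11 to 60 mm above the bench. This point is 45 mm above the bench and at rest 94 mm behind the mould's origin; it moves with the slide. Fully in, the tab is 3 mm short of the housing.
- cell: Loose upright glass block, about 90 g (varies), 24 mm thick (x), 36 wide (y), 56 high (z). Origin: centre of underside. The narrow sides at y +-18 mm, 24 mm wide, are frosted (whitish, matt): grip here. The broad faces across x are polished and clear, sunk 1.5 mm between the frosted sides' 5 mm edges. Starts in the cavity, axes as the mould's, 1.5 mm side play.
- cell_mid (a point): Centre of the glass block, 28 mm above its underside; same axes.
- cell_windows: The clear, polished glass between the frosted sides, 26 mm wide (y), 21 mm thick (x), 56 mm high: not to be touched by the fingers. Origin and axes are those of the glass block.
- viewer: Fixed strain viewer, dark base plate 90 x 300 x 10 mm. Origin at bench level under the middle of the gap; y runs from lamp to lens, z up. Grey lamp house 78 mm wide, y -145 to -80 mm, 132 mm high, dark snout to y -72, bright opening 12 mm across. Round dark lens holder 66 mm across, y 88 to 102 mm, 133 mm high. The 160 mm gap is free above the base plate.
- beam (a point): Middle of the gap on the line from lamp opening to lens centre, 100 mm above the bench. Axes as the viewer's: the beam runs along y.
- fuel: Bystander: blue fuel bottle, 70 mm across, 200 mm high. Origin at the centre of its underside.
- tin: Bystander: small amber jar, 50 mm across, 50 mm high. Origin at the centre of its underside.
- driver: Bystander: screwdriver lying on the bench, about 200 mm long.
- carton: Bystander: cardboard carton 70 x 90 x 50 mm. Origin at the centre of its underside.

How it is judged:
By the outcome, as a careful person would: the job done as asked, in the order asked, and still so for the second after the job is handed in, while the arm keeps its last pose, push and grip.
It also fails if it takes over 56 s, if anything falls off the work surface, if the arm or the gripper's body presses on something with over 40 N, if the wrist force passes 120 N, or if a joint passes its speed limit or range.

ROBOT

A 6-joint arm with a two-finger parallel gripper is mounted at the origin on the work surface. World frame = base frame: x ahead of the robot, y to its left, z up, the work surface at z = 0. Lengths are in m, angles in rad, forces in N, time in s.
With the tool pointing down it reaches from about 0.375 to 0.9 m from the base axis. Payload 3.1 kg.
Tool frame: the origin (TCP) lies on the centre line of the jaws, within the pads' length; the fingertips stand 19 mm ahead of it and the grasp point (between the pads) is the TCP; z points along the fingers, y is the line along which they close (so a half turn about z gives the same grasp; the last joint's range is limited). The gripper opens to 85 mm and grips with 20 to 120 N. Pads are 22 mm wide; open, the fingers measure 114 mm over their backs; the gripper's body (76 mm by 85 mm) begins 54 mm behind the grasp point. The pads swing forward as they close: fully open they stand 13 mm farther back than shut.
Start: joints at [-1.49, 0.527, 1.433, -0, 1.181, -0.178], TCP at [0.161, -0.604, 0.25] pointing down, gripper open.
Joint ranges: [-3.08, 3.08], [-0.75, 2.2], [0.22, 2.44], [-1.43, 4.57], [0, 2.65], [-2.85, 2.85]. Speed limits (rad/s): [2.79, 2.79, 3.14, 3.14, 3.14, 3.14].

INTERFACE

Orientations are given as a unit quaternion [x, y, z, w].
In Python, from station import manip gives the robot as it stands.
- The arm moves only by the tool servo_tool, never from a script. Its argument "rows" is a list that holds one entry, the list of rows, each a list of 7 numbers: the turn, a rotation vector about the tool's x, y, z in degrees, then the shift along the tool's x, y, z in m, then the gripper command: -1 is shut, 1 is fully open, values between are in proportion. In form: [[[wx, wy, wz, tx, ty, tz, jaw], ...]]. A call has 1 to 8 rows; each row shifts and turns the commanded pose from where the row before left it, along the tool's axes as they then stand; what a row does not reach is not made up. A row lasts 1/12 s, in which the tool goes at most 41.7 mm and 7.16 degrees, less where a joint would pass 70% of its speed; a pose out of reach is approached as far as the arm can. A call is refused whole if a number of a shift passes 0.0417 or a number of a turn 7.16, either way. A call with a gripper value outside its range is refused whole. The fingers move at their own pace and stop on an object; "squeeze" is the grip in N (left out, the last holds). Time passes only in rows, so rows that do not move let the fingers close. It gives the time, the measured TCP pose, the force, the opening and the grip force at its end, in the units of the state.
- manip.sense(): the state, without advancing time (a new reading comes with each control period).
- manip.snapshot(name): name is "side" or "top"; returns the picture (400x640x3 uint8, blue, green, red); there is no depth.
- manip.camera_info(name): a dict with "K" (3x3 intrinsics, pixels), "camera_from_world" (4x4, takes a point from world to camera coordinates). Camera axes: x right, y down, z forward; pixel columns grow to the right and rows downward; lengths in m; the calibration is good to about 2 mm. A picture is of the moment at which its call begins. camera_info takes no time and is no camera call.
- manip.sign_off(): hands the job in; it is judged then, once.
The state is a dict: "t": time; "q": joint angles; "qd": joint speeds; "tau": joint torques, N m; "tcp_pos": TCP position; "tool_rot": TCP orientation; "force": force on the tool from outside, world axes, zero at the start; "ft_torque": the same for the moment, N m; "finger_gap": opening from 0.0 (shut) to 1.0 (fully open); "gripper_force": force on a finger pad.
Only numpy, scipy, OpenCV 4.12 (cv2) and the standard library are available. Lean on these libraries where they do the work, as an engineer would, in place of code of your own. Each camera call takes 0.05 s, during which the arm holds its last target. There are 200 camera calls.

## Working session

There is one attempt and no reset: what is moved stays moved. The work goes in short steps, Python scripts to look and compute and a tool call to move; the robot and the scene stay as the last step left them, time stands still between calls to the robot, and variables do not carry over. Pictures are saved under pics/ and viewed, at most 10 in all, crops included, and the job is handed in when it is done.

Besides the shell and the picture viewer there is one more tool, called after ">>>" by a JSON object that holds its "op" and its "data". servo_tool: Moves the arm, as the interface text tells. Its arguments: {"type":"object","properties":{"rows":{"type":"array","items":{"type":"array","items":{"type":"array","items":{"type":"number"}}}},"squeeze":{"type":"number"}},"required":["rows"]}

```bash
mkdir -p pics
python3 - <<'E'
from station import manip
import cv2,numpy as np
np.set_printoptions(precision=4,suppress=True)
for n in("top","side"):
    cv2.imwrite(f"pics/{n}0.png",manip.snapshot(n)); c=manip.camera_info(n); print(n,c["K"],np.linalg.inv(np.array(c["camera_from_world"])))
s=manip.sense();print(s)
E
```

```text
top [[372.0663   0.     316.8838]
 [  0.     372.0663 198.4482]
 [  0.       0.       1.    ]] [[-0.0014 -0.986   0.1666  0.3664]
 [-0.9995  0.0067  0.0308 -0.0226]
 [-0.0315 -0.1665 -0.9855  1.2189]
 [ 0.      0.      0.      1.    ]]
side [[373.2275   0.     324.4765]
 [  0.     373.2275 195.1511]
 [  0.       0.       1.    ]] [[ 0.9949 -0.076   0.0667  0.494 ]
 [-0.1011 -0.7684  0.6319 -0.6467]
 [ 0.0033 -0.6354 -0.7722  0.8695]
 [ 0.      0.      0.      1.    ]]
{'t': 0.1, 'q': array([-1.4895,  0.5284,  1.4338, -0.    ,  1.1814, -0.1785]), 'qd': array([ 0.0009, -0.0027, -0.0032,  0.0008, -0.001 ,  0.0004]), 'tau': array([ -0.0004, -44.3305, -17.8586,  -0.0003,   0.0039,   0.    ]), 'tcp_pos': array([ 0.1605, -0.6034,  0.2494]), 'tool_rot': array([ 0.9916,  0.1295,  0.    , -0.001 ]), 'force': array([ 0.7176,  0.2604, -0.5175]), 'ft_torque': array([-0.0343,  0.0265, -0.0253]), 'gripper_force': 0.0, 'finger_gap': 1.0017820120938852}
```

View pics/top0.png

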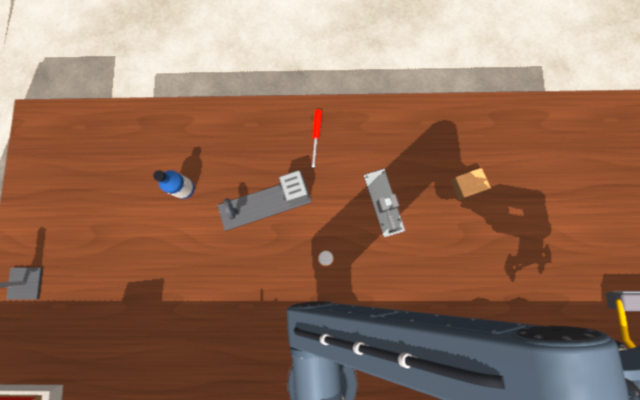

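View pics/side0.png

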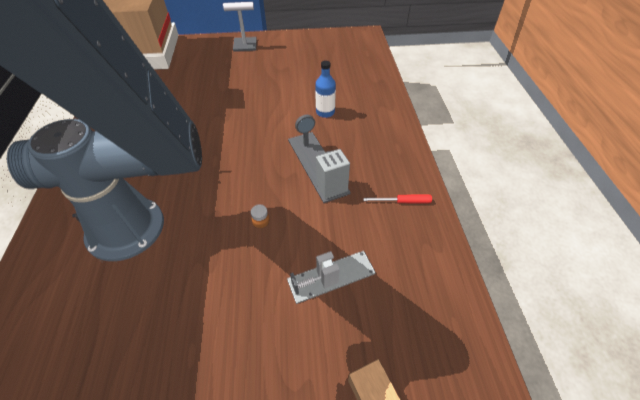

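The top view shows the mould plate from (375,170) to (393,235), the viewer from (230,220) to (295,185), and the jar, bottle, driver and carton. In the side view the ejector tab is at the robot end, near (296,285). I'll enlarge both the mould and the viewer.

Run:
```python
import cv2,numpy as np
t=cv2.imread("pics/top0.png");s=cv2.imread("pics/side0.png")
a=cv2.resize(t[160:245,350:420],None,fx=7,fy=7,interpolation=cv2.INTER_CUBIC)[:595]
b=cv2.resize(s[245:305,280:380],None,fx=3,fy=3)
a2=cv2.resize(t[160:240,210:320],None,fx=2.7,fy=2.7,interpolation=cv2.INTER_CUBIC)
o=np.zeros((595,795,3),np.uint8);o[:595,:490]=a;o[:180,492:792]=b;o[185:185+a2.shape[0],492:492+a2.shape[1]]=a2
cv2.imwrite("pics/c1.png",o)
o=cv2.resize(s[105:205,280:360],None,fx=5.9,fy=5.9,interpolation=cv2.INTER_CUBIC);cv2.imwrite("pics/c2.png",o)
```

```text
(no output)
```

View pics/c1.png

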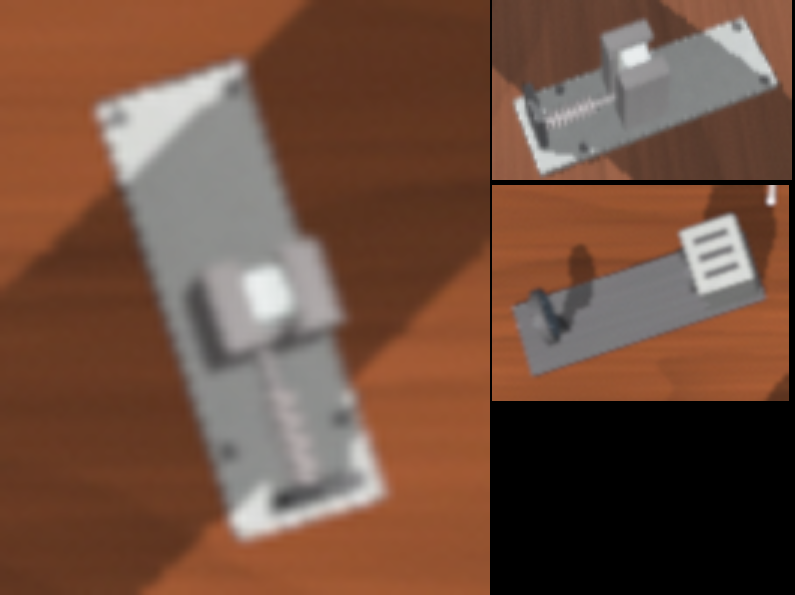

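View pics/c2.png

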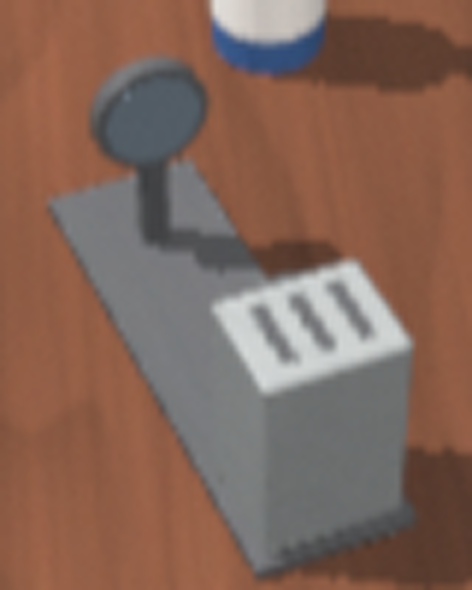

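The crops give clear plate corners for both objects, plus the lamp roof corners of the viewer. I'll fit each planar pose from the known corner dimensions.

```bash
cat > h.py <<'E'
import numpy as np
from station import manip
from scipy.optimize import least_squares
from scipy.spatial.transform import Rotation as R
np.set_printoptions(precision=4,suppress=True)
C={n:manip.camera_info(n) for n in("top","side")}
def proj(n,P):
    T=np.array(C[n]["camera_from_world"]);c=np.atleast_2d(P)@T[:3,:3].T+T[:3,3];u=c@np.array(C[n]["K"]).T;return u[:,:2]/u[:,2:]
def ray(n,uv,z):
    T=np.linalg.inv(np.array(C[n]["camera_from_world"]));d=T[:3,:3]@np.linalg.inv(C[n]["K"])@[*uv,1];return T[:3,3]+d*(z-T[2,3])/d[2]
def loc(p,L):
    x,y,a=p;L=np.atleast_2d(L);return np.c_[x+L[:,0]*np.cos(a)-L[:,1]*np.sin(a),y+L[:,0]*np.sin(a)+L[:,1]*np.cos(a),L[:,2]]
def fit(obs,x0):  # obs: (cam,u,v,lx,ly,lz)
    f=lambda p:np.concatenate([proj(o[0],loc(p,o[3:]))[0]-o[1:3] for o in obs])
    r=least_squares(f,x0);return r.x,r.fun.reshape(-1,2)
E
cat > pose.py <<'E'
from h import *
def px(u,v,f,o,c=(0,0)): return ((u-c[0]+.5)/f-.5+o[0],(v-c[1]+.5)/f-.5+o[1])
T7=lambda u,v:px(u,v,7,(350,160));S3=lambda u,v:px(u,v,3,(280,245),(492,0))
m=[(("top",)+T7(*a)+b) for a,b in [((95,105),(.115,.035,.008)),((245,62),(.115,-.035,.008)),((388,493),(-.1,-.035,.008)),((238,540),(-.1,.035,.008))]]
m+=[(("side",)+S3(*a)+b) for a,b in [((515,100),(-.1,.035,.008)),((540,173),(-.1,-.035,.008)),((743,17),(.115,.035,.008)),((777,80),(.115,-.035,.008))]]
TV=lambda u,v:px(u,v,2.7,(210,160),(492,185));SV=lambda u,v:px(u,v,5.9,(280,105))
v=[(("top",)+TV(*a)+b) for a,b in [((513,307),(.045,.15,.01)),((535,375),(-.045,.15,.01)),((764,298),(-.045,-.15,.01)),((679,232),(.039,-.08,.132)),((733,213),(.039,-.145,.132)),((753,275),(-.039,-.145,.132)),((700,297),(-.039,-.08,.132))]]
v+=[(("side",)+SV(*a)+b) for a,b in [((50,203),(-.045,.15,.01)),((190,163),(.045,.15,.01)),((258,575),(-.045,-.15,.01)),((413,520),(.045,-.15,.01)),((215,305),(-.039,-.08,.132)),((355,262),(.039,-.08,.132)),((410,345),(.039,-.145,.132)),((265,393),(-.039,-.145,.132))]]
for n,o,x0 in(("mould",m,(.4,-.2,.3)),("viewer",v,(.4,.1,.3))):
    for k in("top","side",None):
        p,r=fit([q for q in o if k in(None,q[0])],x0);print(n,k,p,np.degrees(p[2]),"rms px",np.sqrt((r**2).mean()))
    print(r)
for n,uv,z in(("top",(325,258),.05),("top",(470,182),.05),("top",(160,176),.2)):print(ray(n,uv,z))
s=manip.sense();print(R.from_quat(s["tool_rot"]).as_matrix())
E
python3 pose.py
```

```text
mould top [ 0.5507 -0.2067  0.2848] 16.316941495604137 rms px 0.40779499674055997
mould side [ 0.5518 -0.2065  0.2906] 16.651724887328527 rms px 0.41049154796871373
mould None [ 0.5514 -0.2066  0.2881] 16.508081912951926 rms px 0.43814986225409674
[[ 0.4792 -0.3442]
 [-0.8539 -0.2027]
 [-0.2824  0.087 ]
 [ 0.4665 -0.3808]
 [-0.8496 -0.1614]
 [ 0.0788 -0.0214]
 [-0.2933 -0.3104]
 [ 0.4219  0.6234]]
viewer top [0.5557 0.1899 0.3208] 18.380458666083413 rms px 0.606654821089636
viewer side [0.5576 0.188  0.3138] 17.977041259046683 rms px 0.5607328424137614
viewer None [0.5567 0.1891 0.3175] 18.192912458143113 rms px 0.6502403345192237
[[-0.1739 -0.3792]
 [-0.9451  0.1915]
 [ 1.1949 -0.0815]
 [ 0.0142 -0.9192]
 [ 0.5711 -0.641 ]
 [ 1.1807  0.5731]
 [ 0.0205 -0.7037]
 [-0.8763 -0.427 ]
 [-0.2261 -0.7192]
 [-0.5483 -0.3782]
 [ 0.5961 -0.5458]
 [-1.4096 -0.2924]
 [ 0.0081 -0.7831]
 [ 0.8427  0.0972]
 [-0.4626  0.3329]]
[ 0.3765 -0.011   0.05  ]
[ 0.6136 -0.4717  0.05  ]
[0.6064 0.4559 0.2   ]
[[ 0.9664  0.2569 -0.0002]
 [ 0.2569 -0.9664  0.002 ]
 [ 0.0003 -0.002  -1.    ]]
```

```bash
cat >> h.py <<'E'
M=(0.5514,-0.2066,0.2881);V=(0.5567,0.1891,0.3175)
def delta(frame,L,dyaw=0):  # tool-frame shift/turn from measured pose to local target
    s=manip.sense();r=R.from_quat(s["tool_rot"]);t=loc(frame,L)[0]
    a=frame[2]+dyaw;goal=R.from_matrix(np.c_[[np.cos(a),np.sin(a),0],[np.sin(a),-np.cos(a),0],[0,0,-1]])
    print("t",s["t"],"tcp",s["tcp_pos"],"shift mm",r.inv().apply(t-s["tcp_pos"])*1e3,"after-turn shift mm",goal.inv().apply(t-s["tcp_pos"])*1e3,"turn deg",(r.inv()*goal).as_rotvec(degrees=True),"F",s["force"],"gap",s["finger_gap"],s["gripper_force"])
E
python3 -c "
from h import *
delta(M,(-.14,0,.15))"
```

```text
t 0.1 tcp [ 0.1605 -0.6034  0.2494] shift mm [ 339.721  -278.9049  100.0788] after-turn shift mm [ 347.5104 -269.3798   99.4243] turn deg [-0.1116 -0.0201 -1.6205] F [ 0.7176  0.2604 -0.5175] gap 1.0017820120938852 0.0
```

>>> {"op": "servo_tool", "data": {"rows": [[[-0.1,0,-1.6,0,0,0,-1],[0,0,0,0.023,-0.018,0.003,-1],[0,0,0,0.023,-0.018,0.003,-1],[0,0,0,0.023,-0.018,0.003,-1],[0,0,0,0.023,-0.018,0.003,-1],[0,0,0,0.023,-0.018,0.003,-1],[0,0,0,0.023,-0.018,0.003,-1],[0,0,0,0.023,-0.018,0.003,-1]]]}}

```text
t: 0.77
tcp_pos: [0.2797, -0.436, 0.2287]
tool_rot: [0.99, 0.143, 0.0, 0.0]
force: [0.9, 0.0, 0.0]
finger_gap: 0.0
gripper_force: 0.0
```

>>> {"op": "servo_tool", "data": {"rows": [[[0,0,0,0.023,-0.018,0.01,-1],[0,0,0,0.023,-0.018,0.01,-1],[0,0,0,0.023,-0.018,0.01,-1],[0,0,0,0.023,-0.018,0.01,-1],[0,0,0,0.023,-0.018,0.01,-1],[0,0,0,0.023,-0.018,0.01,-1],[0,0,0,0.023,-0.018,0.01,-1],[0,0,0,0,0,0,-1]]]}}

```text
t: 1.43
tcp_pos: [0.3982, -0.2659, 0.157]
tool_rot: [0.989, 0.146, -0.001, -0.002]
force: [-0.9, 0.2, 0.3]
finger_gap: 0.001
gripper_force: 0.0
```

```bash
python3 -c "
from h import *
delta(M,(-.135,0,.048))"
```

```text
t 1.4333 tcp [ 0.3982 -0.2659  0.157 ] shift mm [ 28.9458 -12.692  109.0158] after-turn shift mm [ 28.7098 -13.3139 109.004 ] turn deg [-0.2672  0.0971  0.2257] F [-0.897   0.2428  0.2803] gap 0.0006902690480973826 0.0
```

>>> {"op": "servo_tool", "data": {"rows": [[[-0.1,0,0.2,0.007,-0.0033,0.02,-1],[0,0,0,0.007,-0.0033,0.02,-1],[0,0,0,0.007,-0.0033,0.02,-1],[0,0,0,0.007,-0.0033,0.02,-1],[0,0,0,0,0,0.02,-1],[0,0,0,0,0,0.008,-1],[0,0,0,0,0,0,-1],[0,0,0,0,0,0,-1]]]}}

```text
t: 2.1
tcp_pos: [0.4209, -0.2513, 0.0508]
tool_rot: [0.99, 0.141, 0.0, 0.001]
force: [-0.6, -0.6, 0.3]
finger_gap: -0.001
gripper_force: 0.0
```

```bash
python3 -c "
from h import *
delta(M,(-.105,0,.047))
import cv2
a=manip.snapshot('top');b=manip.snapshot('side')
o=np.hstack([cv2.resize(a[170:250,350:420],None,fx=5,fy=5),cv2.resize(b[220:300,260:340],None,fx=5,fy=5)]);cv2.imwrite('pics/c3.png',o)"
```

```text
t 2.1 tcp [ 0.4209 -0.2513  0.0508] shift mm [32.8365 -5.9457  3.7675] after-turn shift mm [32.8607 -5.7901  3.7987] turn deg [ 0.1691  0.0243 -0.2519] F [-0.5588 -0.6188  0.2886] gap -0.0013726970679967222 0.0
```

View pics/c3.png

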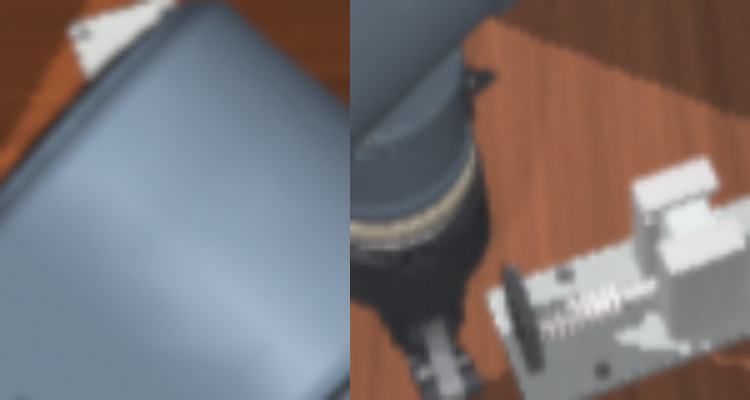

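The shut fingers stand behind the tab, with a gap in between. I'll centre them on the tab and then press.

>>> {"op": "servo_tool", "data": {"rows": [[[0.1,0,-0.2,0.008,-0.003,0.002,-1],[0,0,0,0.008,-0.003,0.002,-1],[0,0,0,0.008,0,0,-1],[0,0,0,0.005,0,0,-1],[0,0,0,0.005,0,0,-1],[0,0,0,0.005,0,0,-1],[0,0,0,0.005,0,0,-1],[0,0,0,0,0,0,-1]]]}}

```text
t: 2.87
tcp_pos: [0.4622, -0.2325, 0.0469]
tool_rot: [0.99, 0.144, 0.0, 0.001]
force: [-1.8, -1.4, 1.6]
finger_gap: -0.001
gripper_force: 1.3
```

```bash
python3 -c "
from h import *
delta(M,(-.045,0,.047))"
```

```text
t 2.8667 tcp [ 0.4622 -0.2325  0.0469] shift mm [47.8871  0.5139 -0.0904] after-turn shift mm [47.8873  0.4971 -0.0891] turn deg [0.1061 0.0026 0.02  ] F [-1.834  -1.3513  1.5593] gap -0.0007857391918017245 1.277223452925682
```

>>> {"op": "servo_tool", "data": {"rows": [[[0,0,0,0.005,0,0,-1],[0,0,0,0.005,0,0,-1],[0,0,0,0.005,0,0,-1],[0,0,0,0.005,0,0,-1],[0,0,0,0.005,0,0,-1],[0,0,0,0.005,0,0,-1],[0,0,0,0.005,0,0,-1],[0,0,0,0,0,0,-1]]]}}

```text
t: 3.53
tcp_pos: [0.4952, -0.2225, 0.0467]
tool_rot: [0.99, 0.144, -0.001, 0.001]
force: [-5.0, -2.1, 3.7]
finger_gap: -0.001
gripper_force: 2.8
```

```bash
python3 -c "
from h import *
delta(M,(-.045,0,.047))
import cv2
b=manip.snapshot('side')
cv2.imwrite('pics/c4.png',cv2.resize(b[220:300,260:400],None,fx=5,fy=5))"
```

```text
t 3.5333 tcp [ 0.4952 -0.2225  0.0467] shift mm [13.3835  0.6917 -0.2816] after-turn shift mm [13.384   0.6866 -0.2661] turn deg [0.0601 0.0695 0.0208] F [-5.0313 -2.0827  3.6876] gap -0.0006349623303820377 2.8369511291384697
```

View pics/c4.png

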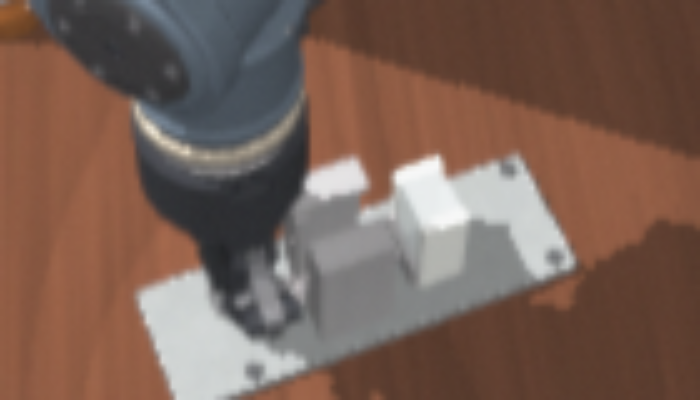

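The block is standing upright just past the mouth, around (430,220) in the crop. The push force suggests some 45 mm of travel, so I'll carry on to the stop.

>>> {"op": "servo_tool", "data": {"rows": [[[0,0,0,0.005,0,0,-1],[0,0,0,0.005,0,0,-1],[0,0,0,0.004,0,0,-1],[0,0,0,0,0,0,-1]]]}}

```text
t: 3.92
tcp_pos: [0.5079, -0.2187, 0.0467]
tool_rot: [0.99, 0.144, -0.001, 0.0]
force: [-6.4, -4.4, 3.8]
finger_gap: 0.002
gripper_force: 3.4
```

>>> {"op": "servo_tool", "data": {"rows": [[[0,0,0,0.002,0,0,-1],[0,0,0,0.002,0,0,-1],[0,0,0,0,0,0,-1]]]}}

```text
t: 4.17
tcp_pos: [0.5082, -0.2184, 0.0468]
tool_rot: [0.989, 0.145, -0.005, -0.0]
force: [-16.3, -11.1, 7.3]
finger_gap: 0.001
gripper_force: 9.2
```

The force jumped to 20 N while the position stayed put, so the ejector is on its stop. Backing off along the slide.

>>> {"op": "servo_tool", "data": {"rows": [[[0,0,0,-0.005,0,0,-1],[0,0,0,-0.01,0,0,-1],[0,0,0,-0.012,0,0,-1],[0,0,0,-0.012,0,0,-1],[0,0,0,-0.012,0,0,-1],[0,0,0,-0.012,0,0,-1],[0,0,0,-0.012,0,0,-1],[0,0,0,-0.012,0,0,-1]]]}}

```text
t: 4.83
tcp_pos: [0.4288, -0.243, 0.0469]
tool_rot: [0.99, 0.143, 0.001, 0.002]
force: [-0.2, 0.4, 0.8]
finger_gap: 0.001
gripper_force: 0.0
```

>>> {"op": "servo_tool", "data": {"rows": [[[0,0,0,0,0,-0.02,-1],[0,0,0,0,0,-0.03,-1],[0,0,0,0,0,-0.035,0],[0,0,0,0,0,-0.035,1],[0,0,0,0,0,-0.02,1],[0,0,0,0,0,0,1],[0,0,0,0,0,0,1]]]}}

```text
t: 5.42
tcp_pos: [0.4294, -0.243, 0.188]
tool_rot: [0.99, 0.143, 0.002, 0.002]
force: [0.6, -0.8, -0.2]
finger_gap: 0.707
gripper_force: 0.0
```

```bash
python3 -c "
from h import *
delta(M,(.059,0,.18))
import cv2
a=manip.snapshot('top');b=manip.snapshot('side')
cv2.imwrite('pics/top5.png',a);cv2.imwrite('pics/side5.png',b)
o=np.hstack([cv2.resize(a[160:240,350:420],None,fx=5,fy=5),cv2.resize(b[240:305,285:385],None,fx=4,fy=6)[:400]]) if 0 else None
L=cv2.resize(a[160:240,350:420],None,fx=5,fy=5,interpolation=2);Q=cv2.resize(b[235:305,295:365],None,fx=5.7143,fy=5.7143,interpolation=2);cv2.imwrite('pics/c5.png',np.hstack([L,Q[:400]]))"
```

```text
t 5.4167 tcp [ 0.4294 -0.243   0.188 ] shift mm [186.2557  -0.3963   8.4866] after-turn shift mm [186.2764  -0.2042   8.0271] turn deg [ 0.3045 -0.1418 -0.0456] F [ 0.6024 -0.8373 -0.2453] gap 0.7071346155354519 0.0
```

View pics/c5.png

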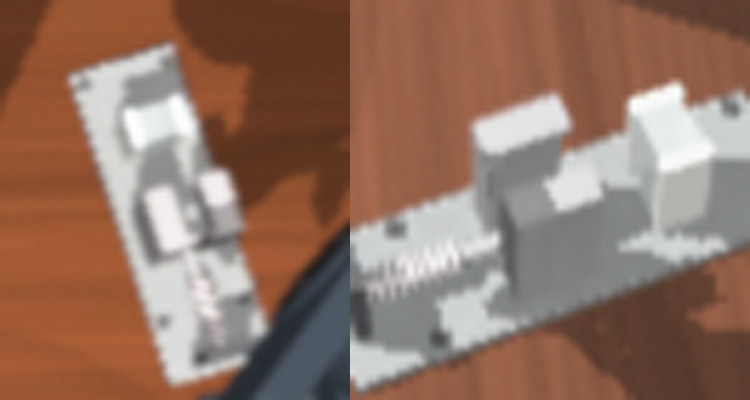

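The block stands upright on the apron and the slide has sprung back. Its top face in the side crop has corners at about (628,97), (683,83), (714,150) and (658,172). I'll locate it from these.

```bash
python3 -c "
from h import *
f=5.7143
px=[((u-350+.5)/f-.5+295,(v+.5)/f-.5+235) for u,v in((628,97),(683,83),(714,150),(658,172))]
P=np.array([ray('side',p,.064) for p in px]);print(P.mean(0))
a=M[2];d=P[:,:2]-M[:2];print('local mm',np.c_[d@[np.cos(a),np.sin(a)],d@[-np.sin(a),np.cos(a)]]*1e3,1e3*(P.mean(0)[:2]-M[:2])@np.array([[np.cos(a),-np.sin(a)],[np.sin(a),np.cos(a)]]))
# expected block corners projected for comparison
for n,o,f in(('side',(295,235),5.7143),('top',(350,160),5)):
    q=proj(n,loc(M,[(.059+i*.012,j*.018,.064) for i,j in((-1,1),(1,1),(1,-1),(-1,-1))]));print(n,(q-o+.5)*f-.5)
"
```

```text
[ 0.6082 -0.1884  0.064 ]
local mm [[ 48.2772  21.0037]
 [ 73.4334  18.3549]
 [ 71.6411 -16.7083]
 [ 45.0688 -17.2661]] [59.6051  1.3461]
side [[278.1447 103.5267]
 [328.2948  85.4678]
 [363.9531 152.9777]
 [312.8622 171.8944]]
top [[137.2856 145.6563]
 [125.4074 109.9731]
 [179.8167  93.6963]
 [191.8762 129.3038]]
```

>>> {"op": "servo_tool", "data": {"rows": [[[0.3,-0.1,0,0.02,0,0,1],[0,0,0,0.03,0,0,1],[0,0,0,0.03,0,0,1],[0,0,0,0.03,0,0,1],[0,0,0,0.03,0,0,1],[0,0,0,0.03,0,0.02,1],[0,0,0,0.016,0,0.02,1],[0,0,0,0,0,0.02,1]]]}}

```text
t: 6.18
tcp_pos: [0.6102, -0.188, 0.1237]
tool_rot: [0.989, 0.145, -0.0, -0.002]
force: [0.1, 0.0, -0.0]
finger_gap: 1.003
gripper_force: 0.0
```

>>> {"op": "servo_tool", "data": {"rows": [[[0,0,0,0,0,0,1],[0,0,0,0,0,0,1],[0,0,0,0,0,0,1]]]}}

```text
t: 6.43
tcp_pos: [0.6065, -0.1893, 0.1259]
tool_rot: [0.99, 0.143, -0.002, -0.002]
force: [-0.0, -0.3, 0.3]
finger_gap: 0.999
gripper_force: 0.0
```

```bash
python3 -c "
from h import *
delta(M,(.0595,0.0007,.042))"
```

```text
t 6.4333 tcp [ 0.6065 -0.1893  0.1259] shift mm [ 2.044   0.6369 83.8857] after-turn shift mm [ 1.787   0.245  83.8936] turn deg [-0.2688  0.1752 -0.0495] F [-0.0291 -0.3169  0.333 ] gap 0.9992692977998799 0.0
```

>>> {"op": "servo_tool", "data": {"rows": [[[0,0,0,0.001,0,0.02,1],[0,0,0,0,0,0.02,1],[0,0,0,0,0,0.02,1],[0,0,0,0,0,0.015,1],[0,0,0,0,0,0.008,1],[0,0,0,0,0,0,1],[0,0,0,0,0,0,1]]]}}

```text
t: 7.02
tcp_pos: [0.6081, -0.1892, 0.0444]
tool_rot: [0.99, 0.143, -0.001, -0.001]
force: [-0.1, -0.6, -0.6]
finger_gap: 1.0
gripper_force: 0.0
```

```bash
python3 -c "
from h import *
delta(M,(.0595,0.0007,.042))"
```

```text
t 7.0167 tcp [ 0.6081 -0.1892  0.0444] shift mm [ 0.1596 -0.1571  2.3699] after-turn shift mm [ 0.1575 -0.1635  2.3696] turn deg [-0.1591  0.0539 -0.0602] F [-0.1189 -0.6177 -0.5873] gap 1.0001550977038849 0.0
```

>>> {"op": "servo_tool", "data": {"rows": [[[0,0,0,0,0,0.002,0.4],[0,0,0,0,0,0,0.1],[0,0,0,0,0,0,0],[0,0,0,0,0,0,-0.1],[0,0,0,0,0,0,-0.2],[0,0,0,0,0,0,-0.3],[0,0,0,0,0,0,-0.6],[0,0,0,0,0,0,-1]]], "squeeze": 35}}

```text
t: 7.68
tcp_pos: [0.6085, -0.1889, 0.0423]
tool_rot: [0.99, 0.143, -0.0, -0.001]
force: [-0.8, -0.2, 5.6]
finger_gap: 0.416
gripper_force: 35.5
```

>>> {"op": "servo_tool", "data": {"rows": [[[0,0,0,0,0,0,-1],[0,0,0,0,0,0,-1],[0,0,0,0,0,0,-1]]]}}

```text
t: 7.93
tcp_pos: [0.6084, -0.1889, 0.0423]
tool_rot: [0.99, 0.143, -0.001, -0.001]
force: [-0.4, 0.2, 5.3]
finger_gap: 0.417
gripper_force: 35.5
```

```bash
python3 -c "
from h import *
delta(M,(.0595,0.0007,.042))"
```

```text
t 7.9333 tcp [ 0.6084 -0.1889  0.0423] shift mm [-0.2182  0.0593  0.3215] after-turn shift mm [-0.2184  0.0584  0.3215] turn deg [-0.1378  0.0403 -0.013 ] F [-0.4193  0.2284  5.3179] gap 0.4169327554814644 35.53998827934265
```

It has gripped at 35 mm opening. Lifting straight up.

>>> {"op": "servo_tool", "data": {"rows": [[[0,0,0,0,0,-0.005,-1],[0,0,0,0,0,-0.015,-1],[0,0,0,0,0,-0.025,-1],[0,0,0,0,0,-0.03,-1],[0,0,0,0,0,-0.03,-1],[0,0,0,0,0,-0.03,-1],[0,0,0,0,0,-0.03,-1],[0,0,0,0,0,-0.015,-1]]]}}

```text
t: 8.6
tcp_pos: [0.6094, -0.1896, 0.2252]
tool_rot: [0.99, 0.143, 0.001, -0.0]
force: [0.9, -1.4, -0.8]
finger_gap: 0.416
gripper_force: 35.1
```

>>> {"op": "servo_tool", "data": {"rows": [[[0,0,-6,0,0,0,-1],[0,0,-7,0,0,0,-1],[0,0,-7,0,0,0,-1],[0,0,-7,0,0,0,-1],[0,0,-7,0,0,0,-1],[0,0,-7,0,0,0,-1],[0,0,-7,0,0,0,-1],[0,0,0,0,0,0,-1]]]}}

```text
t: 9.27
tcp_pos: [0.6077, -0.1888, 0.2209]
tool_rot: [0.845, 0.534, -0.001, -0.003]
force: [0.7, -0.0, -0.4]
finger_gap: 0.416
gripper_force: 35.0
```

>>> {"op": "servo_tool", "data": {"rows": [[[0,0,-7,0,0,0,-1],[0,0,-7,0,0,0,-1],[0,0,-7,0,0,0,-1],[0,0,-7,0,0,0,-1],[0,0,-7,0,0,0,-1],[0,0,-6,0,0,0,-1],[0,0,0,0,0,0,-1],[0,0,0,0,0,0,-1]]]}}

```text
t: 9.93
tcp_pos: [0.6081, -0.189, 0.2212]
tool_rot: [0.607, 0.794, 0.0, -0.002]
force: [0.2, 0.2, -0.5]
finger_gap: 0.414
gripper_force: 35.0
```

```bash
python3 -c "
from h import *
delta(V,(0,0,.23),np.pi/2)"
```

```text
t 9.9333 tcp [ 0.6081 -0.189   0.2212] shift mm [378.3406  49.6433  -7.3976] after-turn shift mm [375.2168  69.2467  -8.8338] turn deg [-0.1402 -0.2405 -2.9773] F [ 0.2467  0.2094 -0.4822] gap 0.41405357092756323 35.00690817832947
```

>>> {"op": "servo_tool", "data": {"rows": [[[0,0,-3,0.01,0.002,0,-1],[0,0,0,0.02,0.004,-0.002,-1],[0,0,0,0.027,0.005,-0.002,-1],[0,0,0,0.027,0.005,-0.002,-1],[0,0,0,0.027,0.005,-0.002,-1],[0,0,0,0.027,0.005,0,-1],[0,0,0,0.027,0.005,0,-1],[0,0,0,0.027,0.005,0,-1]]]}}

```text
t: 10.6
tcp_pos: [0.5817, 0.0056, 0.2302]
tool_rot: [0.586, 0.81, 0.0, -0.002]
force: [0.6, 0.5, -0.7]
finger_gap: 0.419
gripper_force: 35.0
```

>>> {"op": "servo_tool", "data": {"rows": [[[0,0,0,0.027,0.005,0,-1],[0,0,0,0.027,0.005,0,-1],[0,0,0,0.027,0.005,0,-1],[0,0,0,0.027,0.005,0,-1],[0,0,0,0.027,0.005,0,-1],[0,0,0,0.027,0.005,0,-1],[0,0,0,0.015,0.005,0,-1],[0,0,0,0.006,0.003,0,-1]]]}}

```text
t: 11.27
tcp_pos: [0.5594, 0.1925, 0.2307]
tool_rot: [0.585, 0.811, 0.0, -0.002]
force: [-0.0, 0.5, -0.8]
finger_gap: 0.42
gripper_force: 35.0
```

>>> {"op": "servo_tool", "data": {"rows": [[[0,0,0,0,0,0,-1],[0,0,0,0,0,0,-1],[0,0,0,0,0,0,-1]]]}}

```text
t: 11.52
tcp_pos: [0.5604, 0.1888, 0.2306]
tool_rot: [0.585, 0.811, 0.0, -0.002]
force: [-0.6, -1.2, -0.8]
finger_gap: 0.416
gripper_force: 35.0
```

```bash
python3 -c "
from h import *
delta(V,(0,0,.106),np.pi/2)"
```

```text
t 11.5167 tcp [0.5604 0.1888 0.2306] shift mm [  1.0289  -3.1787 124.6249] after-turn shift mm [  1.3966  -3.4411 124.6144] turn deg [-0.1189 -0.1738  0.1801] F [-0.6491 -1.2216 -0.8257] gap 0.4157627560487758 35.01764953136444
```

>>> {"op": "servo_tool", "data": {"rows": [[[0,0,0.2,0.001,-0.0035,0,-1],[0,0,0,0,0,0.015,-1],[0,0,0,0,0,0.02,-1],[0,0,0,0,0,0.02,-1],[0,0,0,0,0,0.02,-1],[0,0,0,0,0,0.02,-1],[0,0,0,0,0,0.02,-1],[0,0,0,0,0,0.009,-1]]]}}

```text
t: 12.18
tcp_pos: [0.5548, 0.1888, 0.1044]
tool_rot: [0.587, 0.81, -0.001, -0.003]
force: [-1.1, -0.0, -0.9]
finger_gap: 0.42
gripper_force: 35.1
```

>>> {"op": "servo_tool", "data": {"rows": [[[0,0,0,0,0,0,-1],[0,0,0,0,0,0,-1],[0,0,0,0,0,0,-1],[0,0,0,0,0,0,-1]]]}}

```text
t: 12.52
tcp_pos: [0.5573, 0.1902, 0.1082]
tool_rot: [0.586, 0.81, 0.001, -0.001]
force: [-0.6, 0.5, -0.8]
finger_gap: 0.417
gripper_force: 35.1
```

```bash
python3 -c "
from h import *
for i in range(1): delta(V,(0,0,.106),np.pi/2)
import cv2
a=manip.snapshot('top');b=manip.snapshot('side')
cv2.imwrite('pics/top6.png',a);cv2.imwrite('pics/side6.png',b)
cv2.imwrite('pics/c6.png',np.hstack([cv2.resize(a[150:230,220:300],None,fx=4,fy=4)[:320],cv2.resize(b[110:200,280:360],None,fx=5,fy=5)[:320+130-130]]))
cv2.imwrite('pics/c6.png',cv2.resize(b[95:200,270:370],None,fx=5.5,fy=5.5,interpolation=2))
# predicted block corners at nominal, in crop
for z in(.072,.128):
  q=proj('side',loc(V,[(i*.018,j*.012,z) for i,j in((-1,-1),(1,-1),(1,1),(-1,1))]));print(z,(q-(270,95)+.5)*5.5-.5)
"
```

```text
t 12.5167 tcp [0.5573 0.1902 0.1082] shift mm [-0.8253 -0.9005  2.154 ] after-turn shift mm [-0.82   -0.8969  2.1576] turn deg [ 0.0662 -0.1731  0.0748] F [-0.5882  0.4661 -0.7967] gap 0.41674591404901695 35.10076940059662
0.072 [[236.2969 325.2834]
 [295.7539 307.0226]
 [278.5548 279.9709]
 [219.6764 297.7903]]
0.128 [[234.046  249.4576]
 [295.8538 231.126 ]
 [277.9874 203.9722]
 [216.8046 221.8433]]
```

View pics/c6.png

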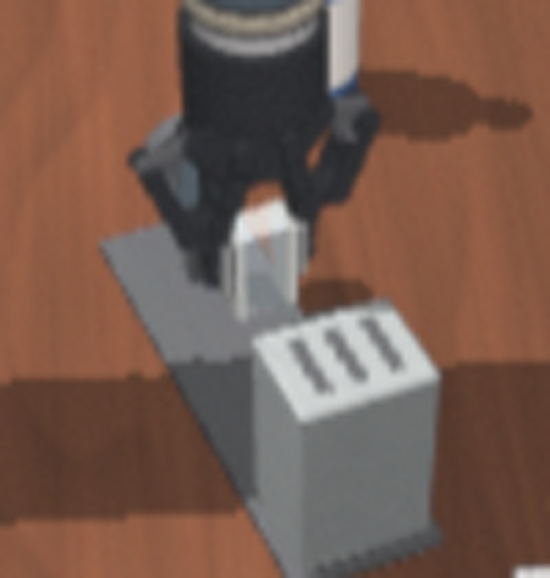

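The block is held upright in the gap by its frosted sides. Its lower front edge is near (236,322)–(295,308), against a prediction of (236,325)–(296,307). I'll make the last small correction.

>>> {"op": "servo_tool", "data": {"rows": [[[0,0,0,-0.001,-0.001,0.002,-1],[0,0,0,0,0,0,-1],[0,0,0,0,0,0,-1],[0,0,0,0,0,0,-1],[0,0,0,0,0,0,-1],[0,0,0,0,0,0,-1]]]}}

```text
t: 13.12
tcp_pos: [0.5556, 0.1889, 0.1047]
tool_rot: [0.586, 0.81, 0.0, -0.002]
force: [0.0, -1.1, -0.8]
finger_gap: 0.414
gripper_force: 35.1
```

```bash
python3 -c "
from h import *
delta(V,(0,0,.106),np.pi/2); print(manip.sense()['qd'])"
```

```text
t 13.1167 tcp [0.5556 0.1889 0.1047] shift mm [-0.1876  1.092  -1.285 ] after-turn shift mm [-0.1903  1.0945 -1.2825] turn deg [-0.0959 -0.203   0.0978] F [ 0.0446 -1.1147 -0.8011] gap 0.41414207160466765 35.1005744934082
[0.0009 0.0016 0.0002 0.0007 0.0004 0.002 ]
```

>>> {"op": "servo_tool", "data": {"rows": [[[0,0,0,0,0.001,-0.001,-1],[0,0,0,0,0,0,-1],[0,0,0,0,0,0,-1],[0,0,0,0,0,0,-1],[0,0,0,0,0,0,-1],[0,0,0,0,0,0,-1]]]}}

```text
t: 13.62
tcp_pos: [0.5565, 0.1892, 0.1057]
tool_rot: [0.586, 0.81, 0.0, -0.002]
force: [0.7, -0.6, -0.3]
finger_gap: 0.419
gripper_force: 35.1
```

```bash
python3 -c "
from h import *
delta(V,(0,0,.106),np.pi/2); print(manip.sign_off())"
```

```text
t 13.6167 tcp [0.5565 0.1892 0.1057] shift mm [-0.1984  0.1417 -0.2923] after-turn shift mm [-0.1993  0.1425 -0.2913] turn deg [-0.1003 -0.2057  0.094 ] F [ 0.748  -0.5868 -0.2713] gap 0.4194484904371361 35.10116457939148
the job is handed in; nothing more can be done
None
```

I pressed the ejector to its stop and let it spring back, then gripped the block by its frosted sides; the job was handed in at 13.6 s with it held upright in the beam, the tool within 0.5 mm of my measured target.

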